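Lock the bar-headed die into the spring bayonet collar

TASK

Take the bar-headed die out of the wooden rack and lock it into the round collar on the steel bench block: feel for the keyways, push it in gently against its spring, twist it about a quarter turn clockwise until it stops, and let go so that it springs up into its lock and stays there upright. Do not ram it, and leave the other two dies and the hammer alone.

Things in the scene. Friction and masses are not known exactly. Their poses are not given: they have to be found in the camera images.
- die: The setting die to lock in: steel, 80 mm tall, 0.24 to 0.38 kg; origin at the centre of its foot, z up along it. Round shank with two lugs, a flange, above it a flat-sided grip bar 38 mm long (x), 20 mm thick (y), 40 to 74 mm above the foot, and a 16 mm brass stud to 80 mm. The only die with a bar. Starts upright in one of the rack's wells. Half a turn makes no difference to it.
- die_grip (a point): Point on the die's axis, 62 mm above its foot (22 mm above the flange's top): a good TCP height for gripping the bar across its 20 mm thickness. Axes as the die's.
- die_lugs (a point): Point on the die's axis at mid-height of its two lugs, 19 mm above the foot. The shank is 22 mm in diameter with a chamfered foot. The lugs stand on either side of it along the die's x axis (the bar's long direction), out to 16 mm from the axis; each 8 mm wide, 6 mm tall (16 to 22 mm above the foot).
- die_flange (a point): Centre of the underside of the die's round flange, 34 mm above the foot. The flange is 44 mm in diameter, 6 mm thick.
- rack: Fixed wooden rack, 75 mm (x) by 245 mm (y) by 45 mm tall, origin at the centre of its underside. Three round wells 36 mm wide, 40 mm deep, in a row along y at -78, 0 and +78 mm; each holds one die, its flange resting on the rack's top. The bar of the bar-headed die lies along the rack's long side within 30 degrees.
- holder: Fixed black steel bench block 180 mm (x) by 150 mm (y) by 35 mm tall, with a round steel collar 68 mm in diameter in its middle; origin at the centre of the underside. The keyways lie along its x axis give or take 26 degrees: their ring was clamped anyhow, its exact angle is not measured (seen from above only) and is found by feel. It does not turn with the die.
- holder_rim (a point): Centre of the collar's mouth, 80 mm above the block's underside, axes as the holder's. Flush with the rim is a lip with a 24.4 mm bore and two keyways half a turn apart, 10 mm wide (a lug enters within about 4 degrees). Lugs resting on the lip beside the keyways: flange underside 18 mm above the rim. Over 60 N between die and collar (all contacts added up) counts as ramming.
- holder_pad (a point): Top of the sprung pad in the bore when nothing presses it, 19 mm below the rim. The die's foot meets it with the flange 15 mm above the rim, the lugs 3 mm into the keyways. The pad pushes back with 5 N, rising 0.6 N per mm (14 N when the flange sits hard on the rim). With the flange less than 3.5 mm above the rim the lugs are below the lip and the die can turn.
- holder_lock (a point): Where the foot of the locked die ends, on the collar's axis 27 mm below the rim (flange 7 mm above it). 75 degrees clockwise from above after entry the lugs meet a hard stop; released within 6 degrees of it, they spring up 3 mm or more into notches: locked. Released unturned, the die springs up to a 15 mm flange gap; half-turned, it sticks at about 4 mm, not locked.
- dome: Other die, not to be used: same shank (without lugs) and flange, round head 34 mm wide with a domed top, 68 mm tall overall; origin at the centre of its foot. Stands in a well of the rack.
- cone: Other die, not to be used: same shank (without lugs) and flange, pointed cone head, 74 mm tall overall; origin at the centre of its foot. Stands in a well of the rack.
- mallet: Hammer lying loose on the bench beyond the work.
Mind the look-alikes: they are no part of the job. What is shaped like the die but orange or turquoise is not meant.

How it is judged (in metres and radians):
On the way, in this order (a step that is already met when the one before it is completed fails the run):
1. the die is lifted clear of the rack (height (world z) of die above 0.06 m), for 0.1 s.
2. the die is pushed into the collar against the spring until its flange is less than 4 mm above the rim (horizontal distance between die and holder_rim below 0.0035 m and z of die in the frame of holder_rim below -0.03 m), for 0.1 s.
At the end, for the whole second after the job is handed in: The die stands locked in the collar, released and at rest: axis within 3.5 mm of the collar's, upright within 4.5 degrees, flange sprung up to 5 to 8.5 mm above the rim (locked is 7 mm); the two other dies within 15 mm and the hammer within 30 mm of where they were (horizontal distance between die and holder_rim below 0.0035 m and angle between die's own z axis and vertical below 0.08 rad and z of die in the frame of holder_rim between -0.029 and -0.0255 m and linear speed of die below 0.02 m/s and distance of each of dome, cone from where it was at the start of the episode below 0.015 m and distance of mallet from where it was at the start of the episode below 0.03 m); the robot touches nothing.
It fails at once if the die is pressed against the collar with more than 60 N in all (contact force between die and holder above 60 N).
It fails at once if another die is lifted or moved by more than 15 mm, or the hammer by more than 30 mm (distance of any of dome, cone from where it was at the start of the episode above 0.015 m or distance of mallet from where it was at the start of the episode above 0.03 m).
It also fails if it takes over 72 s, if anything falls off the work surface, if the arm or the gripper's body presses on something with over 40 N, if the wrist force passes 120 N, or if a joint passes its speed limit or range.

ROBOT

A 6-joint arm with a two-finger parallel gripper is mounted at the origin on the work surface. World frame = base frame: x ahead of the robot, y to its left, z up, the work surface at z = 0. Lengths are in m, angles in degrees, forces in N, time in s.
With the tool pointing down it reaches from about 0.325 to 0.775 m from the base axis. Payload 5.5 kg.
Tool frame: the origin (TCP) lies between the finger pads, 19 mm behind the fingertips; this is the grasp point; z points along the fingers, y is the line along which they close (so a half turn about z gives the same grasp; the last joint's range is limited). The gripper opens to 88 mm and grips with 3 to 60 N. Pads are 20 mm wide; open, the fingers measure 115 mm over their backs; the gripper's body (75 mm by 178 mm) begins 61 mm behind the grasp point.
Start: joints at [-70.17, 5.22, 70.514, -0, 104.267, -3.249], TCP at [0.235, -0.552, 0.241] pointing down, gripper open.
Joint ranges: [-164.24, 164.24], [-49.07, 125.15], [9.68, 141.18], [-86.29, 266.29], [3.28, 154.24], [-151.56, 151.56]. Speed limits (degrees/s): [147.25, 147.25, 172.46, 180, 180, 180].

INTERFACE

Orientations are given as [roll, pitch, yaw] about the fixed x, y, z axes, in that order (R = Rz(yaw) Ry(pitch) Rx(roll)).
In Python, from station import state, get_image, finish_job gives the robot as it stands.
- The arm moves only by the tool arm_command, never from a script. Its argument "steps" is a list of rows, each an object with "grip": the opening, from -1 (shut) to 1 (fully open), so that 0 is half open; "translation": the shift along the tool's x, y, z in cm, a list of three; "angular": the turn, a rotation vector about the tool's x, y, z in rad, a list of three. In form: [{"grip": grip, "translation": [dx, dy, dz], "angular": [wx, wy, wz]}, ...]. A call has 1 to 10 rows; each row shifts and turns the commanded pose from where the row before left it, along the tool's axes as they then stand; what a row does not reach is not made up. A row lasts 1/8 s, in which the tool goes at most 62.5 mm and 10.7 degrees, less where a joint would pass 70% of its speed; a pose out of reach is approached as far as the arm can. A call with a gripper value outside its range is refused whole. The fingers move at their own pace and stop on an object; "grip_force" is the grip in N (left out, the last holds). Time passes only in rows, so rows that do not move let the fingers close. It gives the time, the measured TCP pose, the force, the opening and the grip force at its end, in the units of the state.
- state(): the state, without advancing time (a new reading comes with each control period).
- get_image(name): name is "scene" or "top" or "wrist"; returns a dict with "color" (400x640x3 uint8, red, green, blue), "depth" (400x640 float32, m along the optical axis (not along the pixel's ray), 0 where there is no reading), "camera_matrix" (3x3 intrinsics, pixels), "world_from_camera" (4x4, takes a point from camera to world coordinates). Camera axes: x right, y down, z forward; pixel columns grow to the right and rows downward; lengths in m; the calibration is good to about 2 mm. A picture is of the moment at which its call begins.
- finish_job(): hands the job in; it is judged then, once.
The state is a dict: "time": time; "joint_pos": joint angles; "dq": joint speeds; "joint_efforts": joint torques, N m; "tool_pos": TCP position; "tool_rot": TCP orientation; "ft_force": force on the tool from outside, world axes, zero at the start; "torque": the same for the moment, N m; "grip_width": finger opening in m; "gripper_force": force on a finger pad.
Only numpy, scipy, OpenCV 4.12 (cv2) and the standard library are available. Lean on these libraries where they do the work, as an engineer would, in place of code of your own. Each camera call takes 0.05 s, during which the arm holds its last target. There are 200 camera calls.

## Working session

There is one attempt and no reset: what is moved stays moved. The work goes in short steps, Python scripts to look and compute and a tool call to move; the robot and the scene stay as the last step left them, time stands still between calls to the robot, and variables do not carry over. Pictures are saved under pics/ and viewed, at most 10 in all, crops included, and the job is handed in when it is done.

Besides the shell and the picture viewer there is one more tool, called after ">>>" by a JSON object that holds its "fn" and its "kwargs". arm_command: Moves the arm, as the interface text tells. Its arguments: {"type":"object","properties":{"steps":{"type":"array"},"grip_force":{"type":"number"}},"required":["steps"]}

```bash
mkdir -p pics; python3 - <<'E'
from station import *
import cv2,numpy as np
print(state())
for n in("top","scene"):
    d=get_image(n);cv2.imwrite(f"pics/{n}0.png",d["color"][:,:,::-1]);np.savez(f"{n}0.npz",**d)
    print(n,d["camera_matrix"],d["world_from_camera"])
E
```

```text
{'time': 0.0, 'joint_pos': array([-7.01699137e+01,  5.26327877e+00,  7.05823068e+01,  1.78944147e-04,
        1.04264527e+02, -3.24761544e+00]), 'dq': array([-0.0201192 ,  0.06098851,  0.05361103,  0.11305624, -0.10320106,
       -0.01935465]), 'joint_efforts': array([ 3.12584787e-03, -4.46444786e+01, -4.06448722e+01,  7.01691443e-02,
        2.92745756e-02, -1.78635478e-04]), 'tool_pos': array([ 0.23511137, -0.55174321,  0.24020083]), 'tool_rot': array([-1.79890075e+02, -6.41121745e-03,  2.30777395e+01]), 'ft_force': array([ 0.04799747, -0.16362797,  0.16505773]), 'torque': array([-0.04487269,  0.02769827,  0.01521062]), 'gripper_force': 0.0, 'grip_width': 0.08777159336416882}
top [[360.8680869    0.         323.74438438]
 [  0.         360.8680869  200.23020655]
 [  0.           0.           1.        ]] [[-0.01562868 -0.98750963  0.15678161  0.46371744]
 [-0.99986245  0.01456433 -0.00793533  0.12572247]
 [ 0.0055528  -0.15688407 -0.98760142  0.90994302]
 [ 0.          0.          0.          1.        ]]
scene [[454.48615798   0.         315.94340458]
 [  0.         454.48615798 193.34675934]
 [  0.           0.           1.        ]] [[ 0.09714149  0.831972   -0.54624731  1.1741655 ]
 [ 0.99519246 -0.08807332  0.04283765  0.04513622]
 [-0.01247009 -0.54778252 -0.83652783  0.92079473]
 [ 0.          0.          0.          1.        ]]
```

View pics/top0.png

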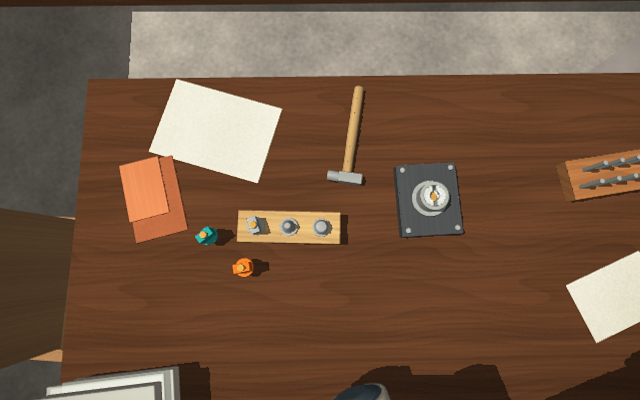

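The top view shows the bar die at about (253,226), the other two dies at (289,227) and (321,228), the collar at (432,197) and the hammer head at (345,177). Next I'll enlarge these.

```bash
cat > h.py <<'E'
import numpy as np,cv2
def ray(d,u,v,z):
    K=d["camera_matrix"];T=d["world_from_camera"]
    r=T[:3,:3]@np.linalg.inv(K)@[u,v,1];return T[:3,3]+r*(z-T[2,3])/r[2]
def cloud(d):
    K=d["camera_matrix"];T=d["world_from_camera"];D=d["depth"]
    v,u=np.mgrid[:400,:640]
    P=np.stack([(u-K[0,2])/K[0,0]*D,(v-K[1,2])/K[1,1]*D,D],-1)@T[:3,:3].T+T[:3,3]
    P[D==0]=np.nan;return P
E
python3 - <<'E'
from h import *
d=np.load("top0.npz");c=d["color"][:,:,::-1]
a=cv2.resize(c[200:250,230:350],(720,300),interpolation=2)
b=cv2.resize(c[155:245,385:475],(540,540)[:2],interpolation=2)[:,:]
b=cv2.resize(c[155:245,385:475],(300,300),interpolation=2)
cv2.imwrite("pics/crop.png",np.vstack([a,np.hstack([b,np.zeros((300,420,3),np.uint8)])]))
P=cloud(d);P2=cloud(np.load("scene0.npz"))
for Q,n in((P,"top"),(P2,"scene")):
    x,y,z=[Q[...,i] for i in range(3)]
    print(n)
    # holder block top, rack top, collar rim
    for nm,m in(("rack",(abs(z-.045)<.004)&(x>.3)&(x<.5)&(y>.0)&(y<.45)),("block",(abs(z-.035)<.004)&(abs(y+.17)<.16)&(x>.3)),("rim",(abs(z-.08)<.005)&(abs(y+.17)<.1)&(x>.3)),("bar",(z>.07)&(z<.09)&(y>.1)&(y<.45)&(x>.33)&(x<.5))):
        p=Q[m]
        if len(p)<5: print(nm,len(p));continue
        r=cv2.minAreaRect(p[:,:2].astype(np.float32)*1000)
        print(nm,len(p),p.mean(0).round(4),np.round(r[0],1),np.round(r[1],1),round(r[2],1))
E
```

```text
top
rack 70 [0.4706 0.2116 0.0434] [465.5 205.2] [ 41.4 246.6] 11.7
block 3283 [ 0.6003 -0.1372  0.0348] [ 603.1 -139.2] [180.  150.4] 2.7
rim 535 [ 0.6029 -0.1387  0.0795] [ 603.2 -139.1] [66.2 64.6] 88.4
bar 152 [0.4441 0.3104 0.0752] [444.  311.3] [19.9 38.2] 11.4
scene
rack 63 [0.4643 0.2738 0.0442] [474.3 206.6] [ 32.7 251.3] 11.6
block 3005 [ 0.6169 -0.1396  0.0361] [ 604.8 -141.6] [183.  150.8] 2.7
rim 537 [ 0.6074 -0.1406  0.0807] [ 605.6 -140.9] [67.4 66.4] 4.3
bar 121 [0.4485 0.3077 0.0756] [446.3 308.9] [22.4 38.8] 8.6
```

View pics/crop.png

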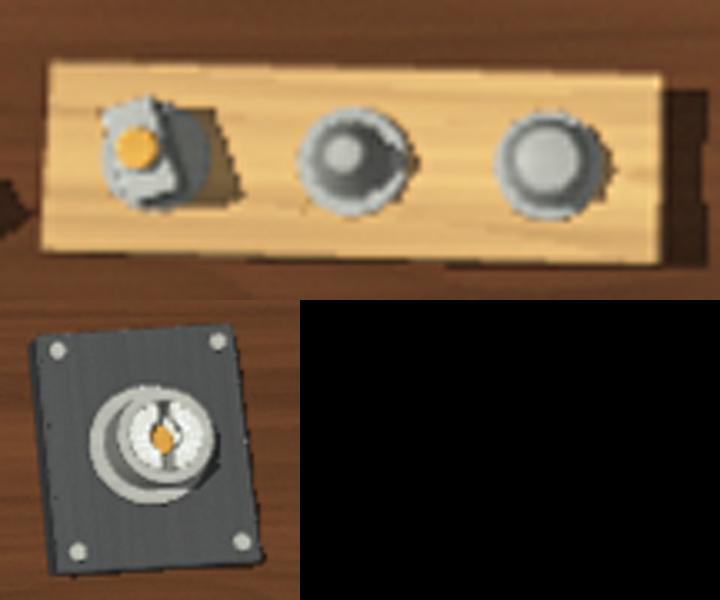

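The lower-left of the crop shows the collar with the keyway line near vertical in the image, around (163,435) in crop pixels. The bar die's stud is at crop (137,148). My "bar" segment caught the turquoise look-alike, so I'll measure the real die.

```bash
python3 - <<'E'
from h import *
d=np.load("top0.npz")
f=lambda a,b:(230+(a+.5)/6-.5,200+(b+.5)/6-.5)
for n,(a,b),z in(("stud",(137,148),.091),("cone",(343,153),.085),("dome",(546,158),.079)):print(n,ray(d,*f(a,b),z).round(4))
for p in((48,62),(662,74),(660,264),(40,250)):print("rack",ray(d,*f(*p),.045).round(4))
for n in("top0","scene0"):
    Q=cloud(np.load(n+".npz"));x,y,z=[Q[...,i] for i in range(3)]
    for nm,lo,hi in(("bar",.078,.093),("rack",.041,.049)):
        m=(z>lo)&(z<hi)&(x>.4)&(x<.56)&(y<.29 if nm=="bar" else y<.4)&(y>(.195 if nm=="bar" else 0))
        p=Q[m]; r=cv2.minAreaRect(p[:,:2].astype(np.float32)*1000) if len(p) else 0
        print(n,nm,len(p),p.mean(0).round(4),r)
E
```

```text
stud [0.5409 0.282  0.091 ]
cone [0.5383 0.2046 0.085 ]
dome [0.5358 0.1273 0.079 ]
rack [0.5804 0.3271 0.045 ]
rack [0.5719 0.0802 0.045 ]
rack [0.4959 0.0827 0.045 ]
rack [0.5052 0.3286 0.045 ]
top0 bar 166 [0.5384 0.2617 0.0853] ((540.0882568359375, 243.801513671875), (36.969383239746094, 92.24827575683594), 0.31916362047195435)
top0 rack 1851 [0.5248 0.205  0.0449] ((516.824462890625, 235.86199951171875), (134.73394775390625, 317.9374694824219), 18.028615951538086)
scene0 bar 151 [0.543  0.2587 0.0857] ((547.330322265625, 242.98719787597656), (35.95826721191406, 93.31519317626953), 7.607853412628174)
scene0 rack 1250 [0.5276 0.2052 0.0457] ((500.2284240722656, 239.72189331054688), (319.05645751953125, 119.48699951171875), 89.98451232910156)
```

>>> {"fn": "arm_command", "kwargs": {"steps": [{"grip": 1,"translation": [4.05,-4.32,0],"angular": [0,0,0]},{"grip": 1,"translation": [4.05,-4.32,0],"angular": [0,0,0]},{"grip": 1,"translation": [4.05,-4.32,0],"angular": [0,0,0]},{"grip": 1,"translation": [4.05,-4.32,0],"angular": [0,0,0]},{"grip": 1,"translation": [4.05,-4.32,0],"angular": [0,0,0]},{"grip": 1,"translation": [4.05,-4.32,0],"angular": [0,0,0]},{"grip": 1,"translation": [4.05,-4.32,0],"angular": [0,0,0]},{"grip": 1,"translation": [4.05,-4.32,0],"angular": [0,0,0]},{"grip": 1,"translation": [4.05,-4.32,0],"angular": [0,0,0]},{"grip": 1,"translation": [4.05,-4.32,0],"angular": [0,0,0]}]}}

```text
time: 1.35
tool_pos: [0.4386, 0.0062, 0.2411]
tool_rot: [180.0, -0.0, 23.1]
ft_force: [1.2, -0.8, 1.0]
grip_width: 0.0877
gripper_force: 0.0
```

>>> {"fn": "arm_command", "kwargs": {"steps": [{"grip": 1,"translation": [4.05,-4.32,0],"angular": [0,0,0]},{"grip": 1,"translation": [4.05,-4.32,0],"angular": [0,0,0]},{"grip": 1,"translation": [4.05,-4.32,0],"angular": [0,0,0]},{"grip": 1,"translation": [4.05,-4.32,0],"angular": [0,0,0]},{"grip": 1,"translation": [0,0,0],"angular": [0,0,-0.17]},{"grip": 1,"translation": [0,0,0],"angular": [0,0,-0.17]},{"grip": 1,"translation": [0,0,0],"angular": [0,0,-0.17]},{"grip": 1,"translation": [0,0,0],"angular": [0,0,-0.17]},{"grip": 1,"translation": [0,0,0],"angular": [0,0,-0.17]},{"grip": 1,"translation": [0,0,0],"angular": [0,0,-0.17]}]}}

```text
time: 2.6
tool_pos: [0.5196, 0.2266, 0.2407]
tool_rot: [-179.9, 0.0, 81.8]
ft_force: [-0.4, 0.3, -0.3]
grip_width: 0.0881
gripper_force: 0.0
```

```bash
python3 - <<'E'
from station import *
import cv2,numpy as np
d=get_image("wrist");cv2.imwrite(f"pics/w1.png",d["color"][:,:,::-1]);np.savez(f"w1.npz",**d)
s=state();print(s["tool_pos"],s["tool_rot"],s["joint_pos"],d["world_from_camera"])
E
```

```text
[0.5195616  0.22663926 0.24070241] [-1.79940619e+02  2.79360338e-02  8.22270861e+01] [2.01268730e+01 1.35210757e-01 7.58186247e+01 3.19352513e-03
 1.04111716e+02 2.79005782e+01] [[ 0.98983944 -0.13754596 -0.03604149  0.52938122]
 [-0.14218583 -0.95933041 -0.24386135  0.29293045]
 [-0.00103355  0.24650817 -0.96914016  0.3849211 ]
 [ 0.          0.          0.          1.        ]]
```

View pics/w1.png

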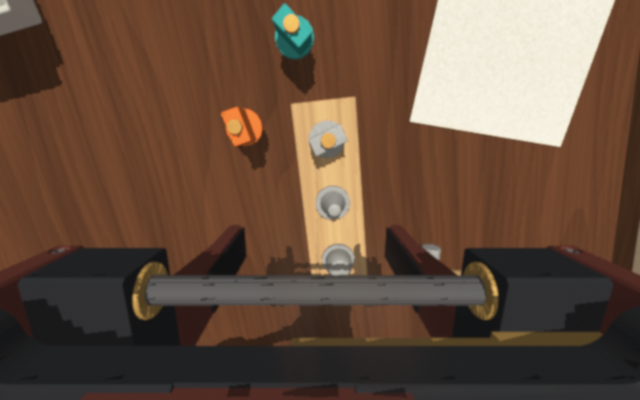

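The wrist view shows the bar die at (328,140), the cone at (333,203) and the dome at (338,258). I'll enlarge it for the bar's angle.

```bash
python3 - <<'E'
from h import *
d=np.load("w1.npz");c=d["color"][:,:,::-1]
cv2.imwrite("pics/w1c.png",cv2.resize(c[110:170,295:365],(700,600),interpolation=2))
Q=cloud(d);z=Q[...,2];w=np.zeros_like(z,bool);w[110:170,295:365]=1
for lo,hi in((.082,.0885),(.0885,.095),(.048,.054)):
    p=Q[w&(z>lo)&(z<hi)];r=cv2.minAreaRect(p[:,:2].astype(np.float32)*1000)
    print(lo,len(p),p.mean(0).round(4),r)
print(ray(d,328.5,141,.091))
E
```

```text
0.082 502 [0.5407 0.2828 0.0859] ((540.7305908203125, 282.4045715332031), (38.0213623046875, 19.79486846923828), 17.75473403930664)
0.0885 181 [0.5407 0.2826 0.0919] ((540.7132568359375, 282.5622863769531), (14.512055397033691, 14.662860870361328), 36.84709548950195)
0.048 420 [0.5393 0.2842 0.0519] ((542.7144775390625, 278.9638977050781), (63.37452697753906, 65.33391571044922), 84.7264404296875)
[0.54170614 0.28192692 0.091     ]
```

View pics/w1c.png

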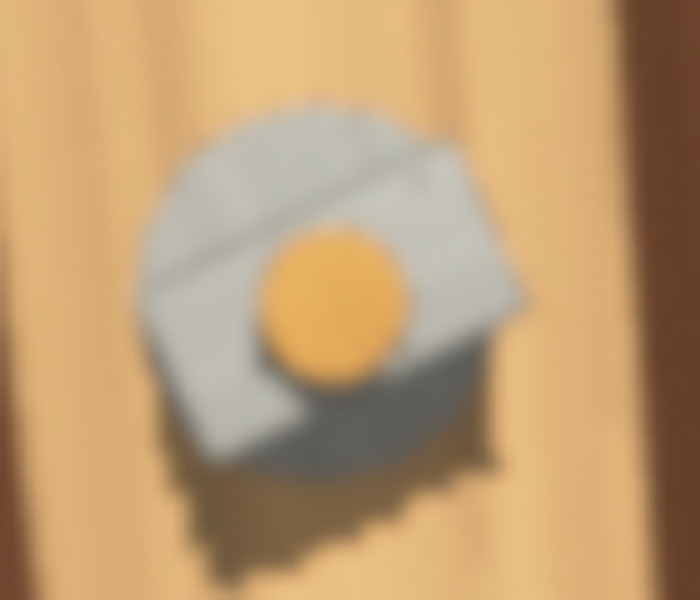

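Bar: 38 × 20 mm at 17.8° from world x, centre (0.541, 0.2825), top z about 0.086. All of this matches the known sizes, so I trust it over the stated direction along the rack's long side. I'll grip at yaw about 198° with a part opening, so the fingers stay clear of the cone.

>>> {"fn": "arm_command", "kwargs": {"steps": [{"grip": 0.14,"translation": [0,0,0],"angular": [0,0,-0.1834]},{"grip": 0.14,"translation": [0,0,0],"angular": [0,0,-0.1834]},{"grip": 0.14,"translation": [0,0,0],"angular": [0,0,-0.1834]},{"grip": 0.14,"translation": [0,0,0],"angular": [0,0,-0.1834]},{"grip": 0.14,"translation": [0,0,0],"angular": [0,0,-0.1834]},{"grip": 0.14,"translation": [0,0,0],"angular": [0,0,-0.1834]},{"grip": 0.14,"translation": [0,0,0],"angular": [0,0,-0.1834]},{"grip": 0.14,"translation": [0,0,0],"angular": [0,0,-0.1834]},{"grip": 0.14,"translation": [0,0,0],"angular": [0,0,-0.1834]},{"grip": 0.14,"translation": [0,0,0],"angular": [0,0,-0.1834]}]}}

```text
time: 3.9
tool_pos: [0.5196, 0.2266, 0.2408]
tool_rot: [-180.0, -0.1, -173.2]
ft_force: [-0.3, 0.0, 0.5]
grip_width: 0.0501
gripper_force: 0.0
```

>>> {"fn": "arm_command", "kwargs": {"steps": [{"grip": 0.14,"translation": [0,0,0],"angular": [0,0,-0.1834]},{"grip": 0.14,"translation": [-1.86,2.34,0],"angular": [0,0,0]},{"grip": 0.14,"translation": [-1.86,2.34,0],"angular": [0,0,0]},{"grip": 0.14,"translation": [0,0,4],"angular": [0,0,0]},{"grip": 0.14,"translation": [0,0,4],"angular": [0,0,0]},{"grip": 0.14,"translation": [0,0,2],"angular": [0,0,0]},{"grip": 0.14,"translation": [0,0,0],"angular": [0,0,0]},{"grip": 0.14,"translation": [0,0,0],"angular": [0,0,0]}]}}

```text
time: 4.9
tool_pos: [0.5422, 0.2826, 0.1434]
tool_rot: [180.0, 0.2, -162.9]
ft_force: [0.1, -0.3, -0.6]
grip_width: 0.05
gripper_force: 0.0
```

>>> {"fn": "arm_command", "kwargs": {"steps": [{"grip": 0.14,"translation": [0.11,0.04,2],"angular": [0,0,-0.012]},{"grip": 0.14,"translation": [0,0,2],"angular": [0,0,0]},{"grip": 0.14,"translation": [0,0,1.5],"angular": [0,0,0]},{"grip": 0.14,"translation": [0,0,1],"angular": [0,0,0]},{"grip": 0.14,"translation": [0,0,0],"angular": [0,0,0]},{"grip": 0.14,"translation": [0,0,0],"angular": [0,0,0]}]}}

```text
time: 5.65
tool_pos: [0.5407, 0.2826, 0.077]
tool_rot: [180.0, 0.1, -162.2]
ft_force: [0.2, -0.6, 0.6]
grip_width: 0.0505
gripper_force: 0.0
```

>>> {"fn": "arm_command", "kwargs": {"steps": [{"grip": 0.14,"translation": [0,0,0.4],"angular": [0,0,0]},{"grip": -0.3,"translation": [0,0,0],"angular": [0,0,0]},{"grip": -0.7,"translation": [0,0,0],"angular": [0,0,0]},{"grip": -1,"translation": [0,0,0],"angular": [0,0,0]},{"grip": -1,"translation": [0,0,0],"angular": [0,0,0]},{"grip": -1,"translation": [0,0,0],"angular": [0,0,0]},{"grip": -1,"translation": [0,0,0],"angular": [0,0,0]}], "grip_force": 45}}

```text
time: 6.52
tool_pos: [0.5404, 0.2825, 0.0725]
tool_rot: [180.0, 0.0, -162.2]
ft_force: [0.3, 0.4, 0.0]
grip_width: 0.0197
gripper_force: 45.0
```

>>> {"fn": "arm_command", "kwargs": {"steps": [{"grip": -1,"translation": [0,0,-1],"angular": [0,0,0]},{"grip": -1,"translation": [0,0,-2],"angular": [0,0,0]},{"grip": -1,"translation": [0,0,-3],"angular": [0,0,0]},{"grip": -1,"translation": [0,0,-3],"angular": [0,0,0]},{"grip": -1,"translation": [0,0,-3],"angular": [0,0,0]},{"grip": -1,"translation": [0,0,-1],"angular": [0,0,0]},{"grip": -1,"translation": [0,0,0],"angular": [0,0,0.13]},{"grip": -1,"translation": [0,0,0],"angular": [0,0,0.133]},{"grip": -1,"translation": [0,0,0],"angular": [0,0,0]}]}}

```text
time: 7.65
tool_pos: [0.5401, 0.2823, 0.2018]
tool_rot: [-180.0, -0.1, -177.2]
ft_force: [-0.1, 0.1, -2.0]
grip_width: 0.0198
gripper_force: 45.0
```

>>> {"fn": "arm_command", "kwargs": {"steps": [{"grip": -1,"translation": [-0.95,-4.27,0],"angular": [0,0,0]},{"grip": -1,"translation": [-0.95,-4.27,0],"angular": [0,0,0]},{"grip": -1,"translation": [-0.95,-4.27,0],"angular": [0,0,0]},{"grip": -1,"translation": [-0.95,-4.27,0],"angular": [0,0,0]},{"grip": -1,"translation": [-0.95,-4.27,0],"angular": [0,0,0]},{"grip": -1,"translation": [-0.95,-4.27,0],"angular": [0,0,0]},{"grip": -1,"translation": [-0.95,-4.27,0],"angular": [0,0,0]},{"grip": -1,"translation": [-0.95,-4.27,0],"angular": [0,0,0]},{"grip": -1,"translation": [-0.95,-4.27,0],"angular": [0,0,0]},{"grip": -1,"translation": [-0.95,-4.27,0],"angular": [0,0,0]}]}}

```text
time: 8.9
tool_pos: [0.6557, -0.141, 0.2019]
tool_rot: [180.0, -0.0, -177.1]
ft_force: [0.4, -0.7, -2.7]
grip_width: 0.0198
gripper_force: 45.0
```

>>> {"fn": "arm_command", "kwargs": {"steps": [{"grip": -1,"translation": [0,0,0],"angular": [0,0,0]},{"grip": -1,"translation": [0,0,0],"angular": [0,0,0]},{"grip": -1,"translation": [0,0,0],"angular": [0,0,0]}]}}

```text
time: 9.28
tool_pos: [0.6555, -0.1384, 0.2024]
tool_rot: [180.0, -0.0, -177.1]
ft_force: [-0.9, -0.5, -2.4]
grip_width: 0.0199
gripper_force: 45.0
```

```bash
python3 - <<'E'
from station import *
from h import *
d=get_image("wrist");c=d["color"][:,:,::-1];np.savez(f"w2.npz",**d)
s=state();print(s["tool_pos"],s["tool_rot"],s["ft_force"])
Q=cloud(d);z=Q[...,2];m=(abs(z-.08)<.005)&(np.hypot(Q[...,0]-.603,Q[...,1]+.14)<.05)
p=Q[m];print(len(p),p.mean(0),cv2.minEnclosingCircle(p[:,:2].astype(np.float32)*1000),cv2.minAreaRect(p[:,:2].astype(np.float32)*1000))
v,u=np.where(m);print(u.min(),u.max(),v.min(),v.max())
cv2.imwrite("pics/w2.png",cv2.resize(c[0:200,200:440],(720,600),interpolation=2))
E
```

```text
[ 0.65553768 -0.13834683  0.20257966] [ 1.79990928e+02  1.32755547e-02 -1.77145177e+02] [-0.72683906  0.53215215 -3.36656047]
3179 [ 0.60319508 -0.14015051  0.08087478] ((604.0802001953125, -140.08631896972656), 33.92805480957031) ((604.0471801757812, -139.83712768554688), (66.62950897216797, 66.91448211669922), 2.5768849849700928)
281 351 112 183
```

View pics/w2.png

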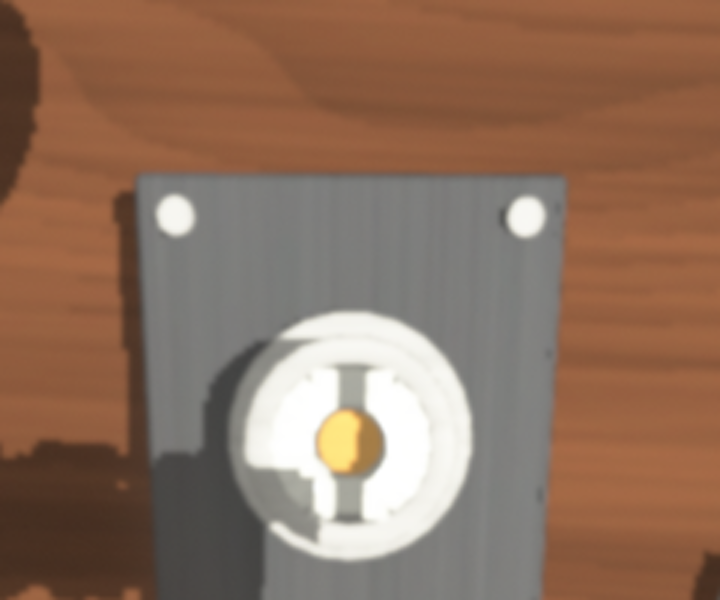

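The wrist crop shows the collar centred at about crop (350,436), with keyways at (352,385) and (348,497). So the keyways lie nearly along the tool's x.

```bash
python3 - <<'E'
from h import *
d=np.load("w2.npz")
f=lambda a,b:(200+(a+.5)/3-.5,(b+.5)/3-.5)
a=ray(d,*f(352,366),.08);b=ray(d,*f(348,520),.08);print(a,b,np.degrees(np.arctan2(*(a-b)[1::-1])))
# keyway ends / side edges
L=[(338,372),(338,408)];R=[(365,372),(366,405)];L2=[(337,478),(336,515)];R2=[(362,478),(362,517)]
for q in(L,R,L2,R2):print([ray(d,*f(*p),.08)[:2].round(4) for p in q])
ps=[(350,312),(350,560),(229,438),(472,438)]
P=[ray(d,*f(*p),.08) for p in ps];print([p.round(4) for p in P],(P[0]+P[1])/2,(P[2]+P[3])/2,ray(d,*f(350,443),.061))
# dark gap shape
Q=cloud(d);z=Q[...,2];m=(z<.0775)&(z>.055)&(np.hypot(Q[...,0]-.604,Q[...,1]+.14)<.019)
p=Q[m];print(len(p),p.mean(0),cv2.fitEllipse(p[:,:2].astype(np.float32)*1000), np.percentile(p[:,2],[5,25,50,75,95]))
E
```

```text
[ 0.57942818 -0.14016943  0.08      ] [ 0.62738136 -0.13900341  0.08      ] -178.60708311804396
[array([ 0.5814, -0.1444]), array([ 0.5923, -0.1439])]
[array([ 0.581, -0.136]), array([ 0.5909, -0.1352])]
[array([ 0.6141, -0.1432]), array([ 0.6259, -0.143 ])]
[array([ 0.6137, -0.1352]), array([ 0.6262, -0.1345])]
[array([ 0.5636, -0.1416,  0.08  ]), array([ 0.6405, -0.1377,  0.08  ]), array([ 0.6032, -0.1779,  0.08  ]), array([ 0.5994, -0.1011,  0.08  ])] [ 0.60208199 -0.13963936  0.08      ] [ 0.60130679 -0.13952098  0.08      ] [ 0.60384922 -0.13946242  0.061     ]
546 [ 0.60411826 -0.1397775   0.06111793] ((604.2841186523438, -139.7313232421875), (18.38460350036621, 31.217878341674805), 91.04690551757812) [0.05638849 0.05801012 0.06174228 0.06246631 0.06361599]
```

>>> {"fn": "arm_command", "kwargs": {"steps": [{"grip": -1,"translation": [0,0,0],"angular": [0,0,0.029]},{"grip": -1,"translation": [2.6,0,0],"angular": [0,0,0]},{"grip": -1,"translation": [2.6,0,0],"angular": [0,0,0]},{"grip": -1,"translation": [0,0,2],"angular": [0,0,0]},{"grip": -1,"translation": [0,0,2],"angular": [0,0,0]},{"grip": -1,"translation": [0,0,1.2],"angular": [0,0,0]},{"grip": -1,"translation": [0,0,0],"angular": [0,0,0]},{"grip": -1,"translation": [0,0,0],"angular": [0,0,0]},{"grip": -1,"translation": [0,0,0],"angular": [0,0,0]}]}}

```text
time: 10.45
tool_pos: [0.6041, -0.1407, 0.1513]
tool_rot: [-180.0, 0.1, -178.9]
ft_force: [0.8, 0.4, -2.3]
grip_width: 0.0197
gripper_force: 45.0
```

>>> {"fn": "arm_command", "kwargs": {"steps": [{"grip": -1,"translation": [0,0.08,0.3],"angular": [0,0,0]},{"grip": -1,"translation": [0,0,0.3],"angular": [0,0,0]},{"grip": -1,"translation": [0,0,0.2],"angular": [0,0,0]},{"grip": -1,"translation": [0,0,0],"angular": [0,0,0]},{"grip": -1,"translation": [0,0,0],"angular": [0,0,0]}]}}

```text
time: 11.08
tool_pos: [0.6036, -0.1398, 0.1424]
tool_rot: [-180.0, 0.0, -178.9]
ft_force: [0.1, -0.1, -2.8]
grip_width: 0.0197
gripper_force: 45.0
```

>>> {"fn": "arm_command", "kwargs": {"steps": [{"grip": -1,"translation": [0,0,0.15],"angular": [0,0,0]},{"grip": -1,"translation": [0,0,0.15],"angular": [0,0,0]},{"grip": -1,"translation": [0,0,0.15],"angular": [0,0,0]},{"grip": -1,"translation": [0,0,0],"angular": [0,0,0]}]}}

```text
time: 11.58
tool_pos: [0.6035, -0.1398, 0.1376]
tool_rot: [180.0, -0.0, -178.9]
ft_force: [0.1, 0.2, -3.1]
grip_width: 0.0199
gripper_force: 45.0
```

The foot is now about 4 mm inside the bore with no force. I'll go on down to the lip.

>>> {"fn": "arm_command", "kwargs": {"steps": [{"grip": -1,"translation": [0,0,0.2],"angular": [0,0,0]},{"grip": -1,"translation": [0,0,0.2],"angular": [0,0,0]},{"grip": -1,"translation": [0,0,0.2],"angular": [0,0,0]},{"grip": -1,"translation": [0,0,0.2],"angular": [0,0,0]},{"grip": -1,"translation": [0,0,0.2],"angular": [0,0,0]},{"grip": -1,"translation": [0,0,0],"angular": [0,0,0]}]}}

```text
time: 12.32
tool_pos: [0.6034, -0.1397, 0.1275]
tool_rot: [180.0, -0.0, -178.9]
ft_force: [-0.1, 0.1, -3.2]
grip_width: 0.02
gripper_force: 45.0
```

>>> {"fn": "arm_command", "kwargs": {"steps": [{"grip": -1,"translation": [0,0,0.1],"angular": [0,0,0]},{"grip": -1,"translation": [0,0,0.1],"angular": [0,0,0]},{"grip": -1,"translation": [0,0,0],"angular": [0,0,0]}]}}

```text
time: 12.7
tool_pos: [0.6035, -0.1397, 0.1257]
tool_rot: [180.0, -0.0, -178.9]
ft_force: [-0.5, 0.5, -3.2]
grip_width: 0.0199
gripper_force: 45.0
```

>>> {"fn": "arm_command", "kwargs": {"steps": [{"grip": -1,"translation": [0,0,0.1],"angular": [0,0,0]},{"grip": -1,"translation": [0,0,0.1],"angular": [0,0,0]},{"grip": -1,"translation": [0,0,0],"angular": [0,0,0]}]}}

```text
time: 13.08
tool_pos: [0.6035, -0.1397, 0.1237]
tool_rot: [180.0, -0.0, -178.9]
ft_force: [0.7, 1.0, -3.7]
grip_width: 0.0195
gripper_force: 45.0
```

>>> {"fn": "arm_command", "kwargs": {"steps": [{"grip": -1,"translation": [0,0,0.1],"angular": [0,0,0]},{"grip": -1,"translation": [0,0,0.1],"angular": [0,0,0]},{"grip": -1,"translation": [0,0,0],"angular": [0,0,0]}]}}

```text
time: 13.45
tool_pos: [0.6037, -0.1398, 0.1225]
tool_rot: [-180.0, 0.0, -178.9]
ft_force: [-1.3, 0.2, 1.3]
grip_width: 0.0199
gripper_force: 45.0
```

>>> {"fn": "arm_command", "kwargs": {"steps": [{"grip": -1,"translation": [0,0,0.1],"angular": [0,0,0]},{"grip": -1,"translation": [0,0,0.1],"angular": [0,0,0]},{"grip": -1,"translation": [0,0,0],"angular": [0,0,0]}]}}

```text
time: 13.82
tool_pos: [0.6037, -0.1398, 0.1202]
tool_rot: [-180.0, 0.0, -178.9]
ft_force: [-1.8, 0.2, 2.9]
grip_width: 0.0197
gripper_force: 45.0
```

The reaction is about 6 N and rising softly, which is the spring, so the lugs are in the keyways. I'll push on gently.

>>> {"fn": "arm_command", "kwargs": {"steps": [{"grip": -1,"translation": [0,0,0.12],"angular": [0,0,0]},{"grip": -1,"translation": [0,0,0.12],"angular": [0,0,0]},{"grip": -1,"translation": [0,0,0.12],"angular": [0,0,0]},{"grip": -1,"translation": [0,0,0.12],"angular": [0,0,0]},{"grip": -1,"translation": [0,0,0.12],"angular": [0,0,0]},{"grip": -1,"translation": [0,0,0.1],"angular": [0,0,0]},{"grip": -1,"translation": [0,0,0],"angular": [0,0,0]}]}}

```text
time: 14.7
tool_pos: [0.6037, -0.1398, 0.1136]
tool_rot: [-180.0, 0.0, -178.9]
ft_force: [-2.3, 0.4, 6.6]
grip_width: 0.0198
gripper_force: 45.0
```

>>> {"fn": "arm_command", "kwargs": {"steps": [{"grip": -1,"translation": [0,0,0.1],"angular": [0,0,0]},{"grip": -1,"translation": [0,0,0.1],"angular": [0,0,0]},{"grip": -1,"translation": [0,0,0.1],"angular": [0,0,0]},{"grip": -1,"translation": [0,0,0],"angular": [0,0,0]}]}}

```text
time: 15.2
tool_pos: [0.6037, -0.1398, 0.111]
tool_rot: [-180.0, 0.1, -178.9]
ft_force: [-3.3, 1.9, 8.5]
grip_width: 0.0197
gripper_force: 45.0
```

>>> {"fn": "arm_command", "kwargs": {"steps": [{"grip": -1,"translation": [0,0,0.1],"angular": [0,0,0]},{"grip": -1,"translation": [0,0,0.1],"angular": [0,0,0]},{"grip": -1,"translation": [0,0,0],"angular": [0,0,0]}]}}

```text
time: 15.58
tool_pos: [0.6037, -0.1398, 0.1093]
tool_rot: [-180.0, 0.1, -178.9]
ft_force: [-3.8, 1.6, 9.1]
grip_width: 0.0196
gripper_force: 45.0
```

>>> {"fn": "arm_command", "kwargs": {"steps": [{"grip": -1,"translation": [0,0,0.05],"angular": [0,0,0.06]},{"grip": -1,"translation": [0,0,0],"angular": [0,0,0.06]},{"grip": -1,"translation": [0,0,0],"angular": [0,0,0.06]},{"grip": -1,"translation": [0,0,0],"angular": [0,0,0]}]}}

```text
time: 16.08
tool_pos: [0.6041, -0.1398, 0.1091]
tool_rot: [-180.0, 0.1, 170.7]
ft_force: [-2.1, 1.2, 9.6]
grip_width: 0.0192
gripper_force: 45.0
```

```bash
python3 -c "
from station import *
s=state();print(s['tool_pos'],s['tool_rot'],s['ft_force'],s['torque'])"
```

```text
[ 0.60412382 -0.13981864  0.10909731] [-1.79992329e+02  1.36259269e-01  1.70723268e+02] [-2.07149835  1.245535    9.63627188] [0.24098567 0.49163195 0.00682403]
```

>>> {"fn": "arm_command", "kwargs": {"steps": [{"grip": -1,"translation": [0,0,0],"angular": [0,0,0.09]},{"grip": -1,"translation": [0,0,0],"angular": [0,0,0.09]},{"grip": -1,"translation": [0,0,0],"angular": [0,0,0.09]},{"grip": -1,"translation": [0,0,0],"angular": [0,0,0.09]},{"grip": -1,"translation": [0,0,0],"angular": [0,0,0.09]},{"grip": -1,"translation": [0,0,0],"angular": [0,0,0.09]},{"grip": -1,"translation": [0,0,0],"angular": [0,0,0.09]},{"grip": -1,"translation": [0,0,0],"angular": [0,0,0.09]},{"grip": -1,"translation": [0,0,0],"angular": [0,0,0.09]},{"grip": -1,"translation": [0,0,0],"angular": [0,0,0]}]}}

```text
time: 17.32
tool_pos: [0.6044, -0.1395, 0.1092]
tool_rot: [179.9, 0.1, 124.3]
ft_force: [-2.7, 1.1, 9.6]
grip_width: 0.0198
gripper_force: 45.0
```

```bash
python3 -c "
from station import *
s=state();print(s['tool_pos'],s['tool_rot'],s['ft_force'],s['torque'],s['joint_pos'])"
```

```text
[ 0.60439513 -0.13950599  0.10918784] [1.79859412e+02 9.94492934e-02 1.24308307e+02] [-2.66104302  1.11369117  9.58306175] [ 0.36821682  0.28198119 -0.05032851] [-1.61635832e+01  8.95693967e+00  7.98679687e+01  4.51491478e-02
  9.10089068e+01 -5.04711514e+01]
```

>>> {"fn": "arm_command", "kwargs": {"steps": [{"grip": -1,"translation": [0,0,0],"angular": [0,0,0.05]},{"grip": -1,"translation": [0,0,0],"angular": [0,0,0.05]},{"grip": -1,"translation": [0,0,0],"angular": [0,0,0.05]},{"grip": -1,"translation": [0,0,0],"angular": [0,0,0.05]},{"grip": -1,"translation": [0,0,0],"angular": [0,0,0.04]},{"grip": -1,"translation": [0,0,0],"angular": [0,0,0]}]}}

```text
time: 18.08
tool_pos: [0.6044, -0.1395, 0.1092]
tool_rot: [179.8, 0.1, 110.6]
ft_force: [-2.0, 1.8, 9.6]
grip_width: 0.0201
gripper_force: 45.0
```

```bash
python3 -c "
from station import *
s=state();print(s['tool_pos'],s['tool_rot'],s['ft_force'],s['torque'])"
```

```text
[ 0.60444578 -0.13948567  0.10922297] [1.79832434e+02 6.45457665e-02 1.10593802e+02] [-1.96350338  1.82879107  9.60582491] [0.45305066 0.28474817 0.03111616]
```

>>> {"fn": "arm_command", "kwargs": {"steps": [{"grip": -1,"translation": [0,0,0],"angular": [0,0,0.03]},{"grip": -1,"translation": [0,0,0],"angular": [0,0,0]}]}}

```text
time: 18.32
tool_pos: [0.6045, -0.1395, 0.1093]
tool_rot: [179.8, 0.1, 108.9]
ft_force: [-1.6, 2.3, 9.4]
grip_width: 0.0196
gripper_force: 45.0
```

```bash
python3 -c "
from station import *
s=state();print(s['tool_pos'],s['tool_rot'],s['ft_force'],s['torque'])"
```

```text
[ 0.60448068 -0.13950029  0.10927966] [1.79823033e+02 6.26838446e-02 1.08877528e+02] [-1.62418533  2.34533862  9.38278833] [0.40834002 0.31346445 0.03995013]
```

Still free at 108.9°. I'll go on in small steps.

>>> {"fn": "arm_command", "kwargs": {"steps": [{"grip": -1,"translation": [0,0,0],"angular": [0,0,0.03]},{"grip": -1,"translation": [0,0,0],"angular": [0,0,0]}]}}

```text
time: 18.58
tool_pos: [0.6045, -0.1395, 0.1093]
tool_rot: [179.8, 0.1, 107.2]
ft_force: [-2.5, 1.3, 9.0]
grip_width: 0.0197
gripper_force: 45.0
```

```bash
python3 -c "
from station import *
s=state();print(s['tool_pos'],s['tool_rot'],s['ft_force'],s['torque'])"
```

```text
[ 0.60449739 -0.13950591  0.10928033] [1.79820004e+02 6.09205331e-02 1.07160898e+02] [-2.49530347  1.30005655  9.03118254] [ 0.39767202  0.31573467 -0.01606703]
```

>>> {"fn": "arm_command", "kwargs": {"steps": [{"grip": -1,"translation": [0,0,0],"angular": [0,0,0.03]},{"grip": -1,"translation": [0,0,0],"angular": [0,0,0]}]}}

```text
time: 18.82
tool_pos: [0.6045, -0.1395, 0.1093]
tool_rot: [179.8, 0.1, 105.4]
ft_force: [-1.5, 2.0, 9.4]
grip_width: 0.02
gripper_force: 45.0
```

```bash
python3 -c "
from station import *
s=state();print(s['tool_pos'],s['tool_rot'],s['ft_force'],s['torque'])"
```

```text
[ 0.60453236 -0.1395355   0.10927523] [1.79813885e+02 5.92402493e-02 1.05441011e+02] [-1.45234646  1.97969438  9.41887834] [0.38965698 0.27521078 0.05276667]
```

>>> {"fn": "arm_command", "kwargs": {"steps": [{"grip": -1,"translation": [0,0,0],"angular": [0,0,0.03]},{"grip": -1,"translation": [0,0,0],"angular": [0,0,0]}]}}

```text
time: 19.08
tool_pos: [0.6046, -0.1395, 0.1093]
tool_rot: [179.8, 0.1, 103.7]
ft_force: [-2.4, 2.8, 9.7]
grip_width: 0.02
gripper_force: 45.0
```

```bash
python3 -c "
from station import *
s=state();print(s['tool_pos'],s['tool_rot'],s['ft_force'],s['torque'])"
```

```text
[ 0.60456074 -0.13952651  0.10928812] [1.79810086e+02 5.48426214e-02 1.03725131e+02] [-2.43768923  2.80924775  9.69854656] [0.36029327 0.28757211 0.10406745]
```

>>> {"fn": "arm_command", "kwargs": {"steps": [{"grip": -1,"translation": [0,0,0],"angular": [0,0,0.03]},{"grip": -1,"translation": [0,0,0],"angular": [0,0,0]}]}}

```text
time: 19.32
tool_pos: [0.6044, -0.1396, 0.1093]
tool_rot: [179.8, 0.0, 102.0]
ft_force: [-2.4, 1.6, 9.1]
grip_width: 0.0199
gripper_force: 45.0
```

```bash
python3 -c "
from station import *
s=state();print(s['tool_pos'],s['tool_rot'],s['ft_force'],s['torque'])"
```

```text
[ 0.60442041 -0.13955641  0.10930766] [1.79826376e+02 4.90456106e-02 1.02011451e+02] [-2.36395821  1.63456373  9.14639078] [0.34740123 0.2708477  0.17179248]
```

>>> {"fn": "arm_command", "kwargs": {"steps": [{"grip": -1,"translation": [0,0,0],"angular": [0,0,0.03]},{"grip": -1,"translation": [0,0,0],"angular": [0,0,0]}]}}

```text
time: 19.58
tool_pos: [0.6042, -0.1396, 0.1093]
tool_rot: [179.9, 0.0, 100.3]
ft_force: [-4.1, 1.9, 9.6]
grip_width: 0.0196
gripper_force: 45.0
```

```bash
python3 - <<'E'
from station import *
import cv2
s=state();print(s['tool_pos'],s['tool_rot'],s['ft_force'],s['torque'])
d=get_image("wrist");cv2.imwrite("pics/w3.png",cv2.resize(d["color"][100:400,200:440,::-1],(480,600)))
E
```

```text
[ 0.60415046 -0.13956029  0.10927446] [1.79864894e+02 3.39592895e-02 1.00292484e+02] [-4.05644887  1.89502886  9.59691743] [0.34950387 0.54971838 0.18661007]
```

The torque has risen to 0.19 N m, so this is the stop. I'll let it rise with the spring into the notches, still gripped, before opening.

>>> {"fn": "arm_command", "kwargs": {"steps": [{"grip": -1,"translation": [0,0,-0.1],"angular": [0,0,0]},{"grip": -1,"translation": [0,0,-0.1],"angular": [0,0,0]},{"grip": -1,"translation": [0,0,-0.1],"angular": [0,0,0]},{"grip": -1,"translation": [0,0,-0.1],"angular": [0,0,0]},{"grip": -1,"translation": [0,0,0],"angular": [0,0,0]}]}}

```text
time: 20.25
tool_pos: [0.6041, -0.1396, 0.1117]
tool_rot: [179.9, 0.0, 100.3]
ft_force: [0.5, 1.8, 4.0]
grip_width: 0.0198
gripper_force: 45.0
```

```bash
python3 -c "
from station import *
s=state();print(s['tool_pos'],s['tool_rot'],s['ft_force'],s['torque'])"
```

```text
[ 0.60407353 -0.139631    0.11174936] [1.79918787e+02 9.55681531e-03 1.00291545e+02] [0.45737097 1.83500587 4.03414548] [ 0.31983033 -0.4073125   0.06804626]
```

It rose only 2.4 mm and the force dropped, so it is perhaps catching just short of the notch. I'll press down again, twist a bit more and retry.

>>> {"fn": "arm_command", "kwargs": {"steps": [{"grip": -1,"translation": [0,0,0.15],"angular": [0,0,0]},{"grip": -1,"translation": [0,0,0.15],"angular": [0,0,0]},{"grip": -1,"translation": [0,0,0.1],"angular": [0,0,0.03]},{"grip": -1,"translation": [0,0,0],"angular": [0,0,0.03]},{"grip": -1,"translation": [0,0,0],"angular": [0,0,0]}]}}

```text
time: 20.88
tool_pos: [0.6038, -0.1399, 0.1098]
tool_rot: [179.9, 0.1, 96.9]
ft_force: [-4.1, 2.8, 13.7]
grip_width: 0.02
gripper_force: 45.0
```

```bash
python3 - <<'E'
from station import *
from h import *
s=state();print(s['tool_pos'],s['tool_rot'],s['ft_force'],s['torque'])
d=get_image("scene");np.savez("s3.npz",**d)
K=d["camera_matrix"];T=np.linalg.inv(d["world_from_camera"]);p=K@(T@[.604,-.14,.09,1])[:3];u,v=(p[:2]/p[2]).astype(int);print(u,v)
cv2.imwrite("pics/s3.png",cv2.resize(d["color"][v-35:v+25,u-40:u+40,::-1],(720,540),interpolation=2))
E
```

```text
[ 0.60375855 -0.13985951  0.10979756] [1.79910653e+02 5.14681828e-02 9.68590602e+01] [-4.14977549  2.84798021 13.71700042] [0.45541405 0.65769796 0.40205988]
211 191
```

View pics/s3.png

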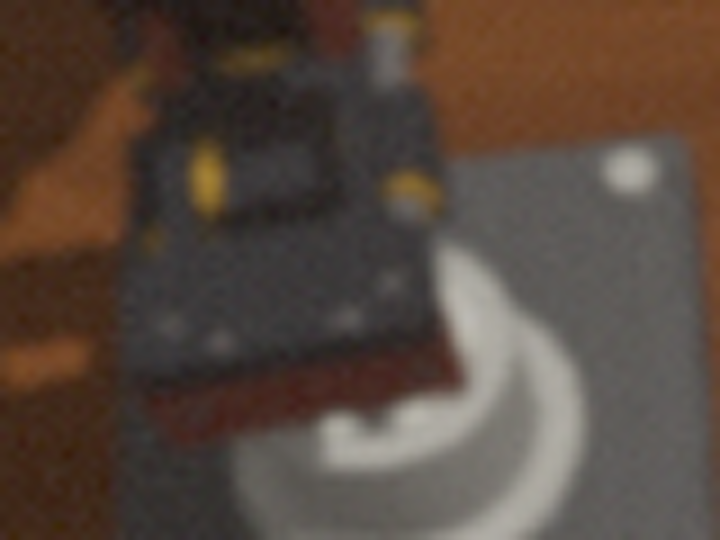

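The picture only shows the gripper over the collar, and the flange gap is hidden. The torque is 0.40 N m with the grip width unchanged, so this is a firm stop. Friction at the stop probably held it down, so I'll ease the twist and then rise.

>>> {"fn": "arm_command", "kwargs": {"steps": [{"grip": -1,"translation": [0,0,0],"angular": [0,0,-0.05]},{"grip": -1,"translation": [0,0,0],"angular": [0,0,-0.04]},{"grip": -1,"translation": [0,0,0],"angular": [0,0,0]}]}}

```text
time: 21.3
tool_pos: [0.6039, -0.14, 0.1089]
tool_rot: [179.9, 0.1, 102.0]
ft_force: [-1.2, 0.8, 9.9]
grip_width: 0.0194
gripper_force: 45.0
```

```bash
python3 -c "
from station import *
s=state();print(s['tool_pos'],s['tool_rot'],s['ft_force'],s['torque'])"
```

```text
[ 0.6038718  -0.13997409  0.10890157] [1.79919237e+02 5.54729751e-02 1.02006573e+02] [-1.21632958  0.81660107  9.91199152] [ 0.2752824   0.23355406 -0.02433148]
```

>>> {"fn": "arm_command", "kwargs": {"steps": [{"grip": -1,"translation": [0,0,-0.1],"angular": [0,0,0]},{"grip": -1,"translation": [0,0,-0.1],"angular": [0,0,0]},{"grip": -1,"translation": [0,0,-0.1],"angular": [0,0,0]},{"grip": -1,"translation": [0,0,0],"angular": [0,0,0]}]}}

```text
time: 21.8
tool_pos: [0.6039, -0.14, 0.1116]
tool_rot: [179.9, 0.1, 102.0]
ft_force: [-1.7, 0.8, 8.0]
grip_width: 0.0199
gripper_force: 45.0
```

```bash
python3 -c "
from station import *
s=state();print(s['tool_pos'],s['tool_rot'],s['ft_force'],s['torque'])"
```

```text
[ 0.60388471 -0.14003576  0.11157251] [1.79926457e+02 5.35656120e-02 1.01979291e+02] [-1.66502686  0.83350594  8.04090311] [ 0.21013952  0.0714867  -0.05613522]
```

It now rises freely, and the force follows the spring alone.

>>> {"fn": "arm_command", "kwargs": {"steps": [{"grip": -1,"translation": [0,0,-0.1],"angular": [0,0,0]},{"grip": -1,"translation": [0,0,-0.08],"angular": [0,0,0]},{"grip": -1,"translation": [0,0,0],"angular": [0,0,0]}]}}

```text
time: 22.18
tool_pos: [0.6039, -0.14, 0.1131]
tool_rot: [179.9, 0.1, 102.0]
ft_force: [-0.2, 0.4, 7.3]
grip_width: 0.0198
gripper_force: 45.0
```

```bash
python3 -c "
from station import *
s=state();print(s['tool_pos'],s['tool_rot'],s['ft_force'],s['torque'])"
```

```text
[ 0.60389699 -0.14002712  0.11313482] [1.79930143e+02 5.00421970e-02 1.01978568e+02] [-0.15328718  0.43448931  7.34653995] [ 0.19215987 -0.05063561 -0.00163036]
```

It's past the 4 mm sticking height, so it is in the notches. Releasing.

>>> {"fn": "arm_command", "kwargs": {"steps": [{"grip": -1,"translation": [0,0,-0.05],"angular": [0,0,0]},{"grip": -0.4,"translation": [0,0,0],"angular": [0,0,0]},{"grip": -0.2,"translation": [0,0,0],"angular": [0,0,0]},{"grip": 0,"translation": [0,0,0],"angular": [0,0,0]},{"grip": 0.2,"translation": [0,0,0],"angular": [0,0,0]},{"grip": 0.2,"translation": [0,0,0],"angular": [0,0,0]}]}}

```text
time: 22.92
tool_pos: [0.6032, -0.1397, 0.1119]
tool_rot: [-179.9, -0.0, 102.0]
ft_force: [-0.4, 0.4, 0.1]
grip_width: 0.0521
gripper_force: 0.0
```

>>> {"fn": "arm_command", "kwargs": {"steps": [{"grip": 0.2,"translation": [0,0,-1],"angular": [0,0,0]},{"grip": 0.2,"translation": [0,0,-3],"angular": [0,0,0]},{"grip": 0.2,"translation": [0,0,-4],"angular": [0,0,0]},{"grip": 0.2,"translation": [0,0,-4],"angular": [0,0,0]},{"grip": 0.2,"translation": [-4,0,0],"angular": [0,0,0]},{"grip": 0.2,"translation": [-4,0,0],"angular": [0,0,0]},{"grip": 0.2,"translation": [0,0,0],"angular": [0,0,0]},{"grip": 0.2,"translation": [0,0,0],"angular": [0,0,0]}]}}

```text
time: 23.92
tool_pos: [0.6202, -0.2176, 0.2329]
tool_rot: [180.0, -0.0, 102.0]
ft_force: [0.8, -0.4, -0.1]
grip_width: 0.053
gripper_force: 0.0
```

```bash
python3 - <<'E'
from station import *
from h import *
s=state();print(s['tool_pos'],s['tool_rot'],s['ft_force'])
for n in("wrist","top"):
    d=get_image(n);Q=cloud(d);z=Q[...,2];r=np.hypot(Q[...,0]-.604,Q[...,1]+.14)
    for lo,hi in((.076,.084),(.088,.098),(.119,.1245),(.1245,.1315)):
        m=(z>lo)&(z<hi)&(r<.04);p=Q[m]
        if len(p)>5:print(n,lo,len(p),np.median(p,0).round(4),np.round(cv2.minAreaRect(p[:,:2].astype(np.float32)*1000)[1:][0],1),cv2.minAreaRect(p[:,:2].astype(np.float32)*1000)[2])
    if n=="wrist":cv2.imwrite("pics/w4.png",d["color"][:,:,::-1])
E
```

```text
[ 0.62015627 -0.21760695  0.23288469] [ 1.79991318e+02 -2.86597315e-02  1.01992246e+02] [ 0.77963394 -0.41461069 -0.08556476]
wrist 0.076 1769 [ 0.6022 -0.1383  0.0809] [66.4 66.6] 12.2881441116333
wrist 0.088 589 [ 0.5957 -0.1412  0.0941] [42.7 39.6] 9.95523738861084
wrist 0.1245 774 [ 0.6041 -0.1405  0.128 ] [19.5 37.6] 11.903461456298828
top 0.076 330 [ 0.595  -0.1271  0.0797] [66.3 64.5] 17.244083404541016
top 0.088 126 [ 0.5945 -0.1364  0.0928] [42.2 37.7] 20.469951629638672
top 0.119 14 [ 0.5954 -0.1328  0.1227] [38.6 17.6] 84.31855773925781
top 0.1245 115 [ 0.603  -0.1357  0.127 ] [19.5 38. ] 12.008932113647461
```

View pics/w4.png

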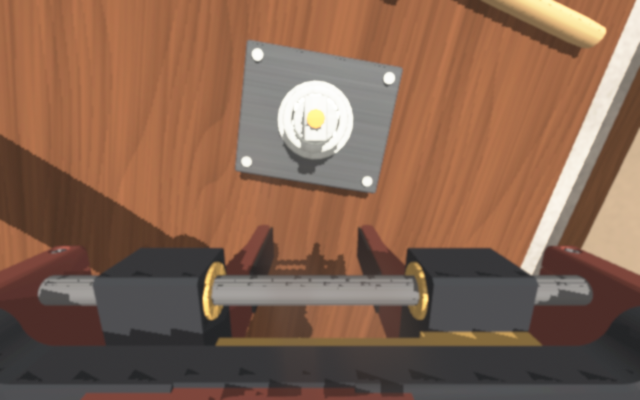

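The die stands upright in the collar at about (316,118). The flange top is 13.2 mm above the rim, which means a 7.2 mm gap, so it is locked.

```bash
python3 -c "
from station import *
print(finish_job())"
```

```text
the job is handed in; nothing more can be done
None
```

The bar-headed die is in the collar, released and upright, with its flange measured about 7 mm above the rim (the locked height). The arm is clear and the job is handed in, but no verdict came back, and I did not re-measure the other dies or the hammer.

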